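# Fold down the terminal covers of an e-bike battery

## Task

The measurements on the opened e-bike battery are done: with closed fingertips, trace lightly along its curved row of five small hinged terminal covers, starting at the end with the plug, so that each standing cover in turn folds down flat over its terminal and stays there. Take them in order along the row and press gently; grasp and lift nothing, and leave the battery, the loose parts on and around it and everything else on the bench where they are.

Things in the scene. Friction and masses are not known exactly. Their poses are not given: they have to be found in the camera images.
- pack: Opened e-bike battery, 300 x 100 mm, about 2.4 kg, loose on the bench at any yaw: black base, pink cells along its sides, green board on its deck 66 mm above the underside. Origin: centre of the underside; x runs along its length from the plug end (-x) to the end with the steel strap (+x), z up. Only the terminal blocks, their covers and the spacer stand more than 5 mm above the deck.
- row (a point): Middle of the top of the middle terminal block, 74 mm above the bench. Five black blocks (26 mm along the row, 30 mm across) stand 36 mm apart along the battery on an arc of 220 mm radius that bends to its left (+y) at both ends: the end blocks are turned 0.33 rad and lie 12 mm left of the middle one.
- plug (a point): Point on the top of the black plug block (30 x 60 mm, with two brass pins) at the -x end of the battery, 50 mm above the bench: it shows which end of the row is first.
- hinge0 (a point): Middle of the hinge line of cover 0 (0 is nearest the plug, 4 farthest): at the plug-side edge of its terminal block, 74.5 mm above the bench; fixed to the battery. The cover's shut top is 3 mm above this point and reaches 26 mm from it along the row, away from the plug.
- hinge1 (a point): Middle of the hinge line of cover 1 (0 is nearest the plug, 4 farthest): at the plug-side edge of its terminal block, 74.5 mm above the bench; fixed to the battery. The cover's shut top is 3 mm above this point and reaches 26 mm from it along the row, away from the plug.
- hinge2 (a point): Middle of the hinge line of cover 2 (0 is nearest the plug, 4 farthest): at the plug-side edge of its terminal block, 74.5 mm above the bench; fixed to the battery. The cover's shut top is 3 mm above this point and reaches 26 mm from it along the row, away from the plug.
- hinge3 (a point): Middle of the hinge line of cover 3 (0 is nearest the plug, 4 farthest): at the plug-side edge of its terminal block, 74.5 mm above the bench; fixed to the battery. The cover's shut top is 3 mm above this point and reaches 26 mm from it along the row, away from the plug.
- hinge4 (a point): Middle of the hinge line of cover 4 (0 is nearest the plug, 4 farthest): at the plug-side edge of its terminal block, 74.5 mm above the bench; fixed to the battery. The cover's shut top is 3 mm above this point and reaches 26 mm from it along the row, away from the plug.
- cover0 (a joint): Angle (rad) of terminal cover 0, a white plastic flap 26 mm long, 30 mm wide, 3 mm thick, hinged across the row at its plug-side edge. 0 = folded flat over its terminal (hard stop); 1.57 = upright; starts at 1.1 to 1.6; open stop 1.75. It folds down when its free end is pushed away from the plug and down; hinge friction (0.005 N m) keeps it at any angle.
- cover1 (a joint): Angle (rad) of terminal cover 1, a white plastic flap 26 mm long, 30 mm wide, 3 mm thick, hinged across the row at its plug-side edge. 0 = folded flat over its terminal (hard stop); 1.57 = upright; starts at 1.1 to 1.6; open stop 1.75. It folds down when its free end is pushed away from the plug and down; hinge friction (0.005 N m) keeps it at any angle.
- cover2 (a joint): Angle (rad) of terminal cover 2, a white plastic flap 26 mm long, 30 mm wide, 3 mm thick, hinged across the row at its plug-side edge. 0 = folded flat over its terminal (hard stop); 1.57 = upright; starts at 1.1 to 1.6; open stop 1.75. It folds down when its free end is pushed away from the plug and down; hinge friction (0.005 N m) keeps it at any angle.
- cover3 (a joint): Angle (rad) of terminal cover 3, a white plastic flap 26 mm long, 30 mm wide, 3 mm thick, hinged across the row at its plug-side edge. 0 = folded flat over its terminal (hard stop); 1.57 = upright; starts at 1.1 to 1.6; open stop 1.75. It folds down when its free end is pushed away from the plug and down; hinge friction (0.005 N m) keeps it at any angle.
- cover4 (a joint): Angle (rad) of terminal cover 4, a white plastic flap 26 mm long, 30 mm wide, 3 mm thick, hinged across the row at its plug-side edge. 0 = folded flat over its terminal (hard stop); 1.57 = upright; starts at 1.1 to 1.6; open stop 1.75. It folds down when its free end is pushed away from the plug and down; hinge friction (0.005 N m) keeps it at any angle.
- meter: Bystander: blue and black hand-held multimeter lying flat, 180 x 85 x 45 mm, beside the battery on its left (+y). Origin: centre of the underside.
- cell_a: Bystander: loose pink battery cell, 18 mm across, 65 mm tall, standing upright beside the battery on its right (-y). Origin: centre of the underside.
- cell_b: Bystander: second such cell, also standing to the right of the battery.
- spacer: Bystander: brass spacer ring, 18 mm across, 12 mm high, lying loose on the battery's deck near the corner by the plug, right (-y) of the row. Origin: centre of the underside.
- driver: Bystander: screwdriver 170 mm long lying on the bench to the right of the battery, beyond the cells. Origin: on the underside, near the middle of its length.
- lamp: Bystander: white ceramic lamp holder (110 mm across) with a reflector bulb, 106 mm tall, on the robot's left. Origin: centre of the underside.
- can: Bystander: aluminium spray can, 52 mm across, 150 mm tall, on the robot's right. Origin: centre of the underside.

How it is judged (in metres and radians):
On the way, in this order (a step that is already met when the one before it is completed fails the run):
1. cover 0 (counted from the plug) is folded down (value of joint cover0 below 0.2 rad), for 0.1 s.
2. cover 1 (counted from the plug) is folded down (value of joint cover1 below 0.2 rad), for 0.1 s.
3. cover 2 (counted from the plug) is folded down (value of joint cover2 below 0.2 rad), for 0.1 s.
4. cover 3 (counted from the plug) is folded down (value of joint cover3 below 0.2 rad), for 0.1 s.
5. cover 4 (counted from the plug) is folded down (value of joint cover4 below 0.2 rad), for 0.1 s.
At the end, for the whole second after the job is handed in: All five covers lie folded down (each under 0.2 rad, about 11 degrees), the battery stands level within 25 mm of where it was, at rest, and every bystander is within 40 mm of where it was (value of joint each of cover0, cover1, cover2, cover3, cover4 below 0.2 rad and distance of pack from where it was at the start of the episode below 0.025 m and angle between pack's own z axis and vertical below 0.05 rad and linear speed of pack below 0.02 m/s and distance of each of meter, cell_a, cell_b, spacer, driver, lamp, can from where it was at the start of the episode below 0.04 m); the robot touches nothing.
It fails at once if a cover is folded below 0.6 rad while the one before it, nearer the plug, still stands above 0.6 rad ((value of joint cover1 below 0.6 rad and value of joint cover0 above 0.6 rad) or (value of joint cover2 below 0.6 rad and value of joint cover1 above 0.6 rad) or (value of joint cover3 below 0.6 rad and value of joint cover2 above 0.6 rad) or (value of joint cover4 below 0.6 rad and value of joint cover3 above 0.6 rad)).
It fails at once if the fingers press on the battery or its covers with more than 30 N (contact force between the fingers and pack above 30 N).
It fails at once if the battery is lifted, tipped or shoved more than 25 mm (height (world z) of pack above 0.012 m or angle between pack's own z axis and vertical above 0.12 rad or distance of pack from where it was at the start of the episode above 0.025 m).
It fails at once if a bystander is moved more than 40 mm (distance of any of meter, cell_a, cell_b, spacer, driver, lamp, can from where it was at the start of the episode above 0.04 m).
It fails at once if a standing bystander is tipped over (angle between any of meter, cell_a, cell_b, spacer, lamp, can's own z axis and vertical above 0.5 rad).
It also fails if it takes over 42 s, if anything falls off the work surface, if the arm or the gripper's body presses on something with over 40 N, if the wrist force passes 120 N, or if a joint passes its speed limit or range.

## Robot

A 7-joint arm with a two-finger parallel gripper is mounted at the origin on the work surface. World frame = base frame: x ahead of the robot, y to its left, z up, the work surface at z = 0. Lengths are in mm, angles in rad, forces in N, time in s.
With the tool pointing down it reaches from about 425 to 875 mm from the base axis. Payload 8.4 kg.
Tool frame: the origin (TCP) lies between the finger pads; the fingertips stand 8 mm ahead of it and the grasp point (between the pads) lies 11 mm behind it (arm.tcp_to_tips is the distance from the TCP to the fingertips, in mm); z points along the fingers, y is the line along which they close (so a half turn about z gives the same grasp; the last joint's range is limited). The gripper opens to 85 mm and grips with 20 to 120 N. Pads are 22 mm wide; open, the fingers measure 114 mm over their backs; the gripper's body (76 mm by 85 mm) begins 54 mm behind the grasp point. The pads swing forward as they close: fully open they stand 13 mm farther back than shut.
Start: joints at [1.019, 0.333, 0.04, 1.465, -0.013, 1.343, -0.059], TCP at [284.34, -584.479, 239.308] pointing down, gripper open.
Joint ranges: [-2.58, 2.58], [-0.38, 2.09], [-1.3, 1.39], [0.25, 2.4], [-1.5, 4.64], [0.08, 2.09], [-2.65, 2.65]. Speed limits (rad/s): [2.22, 2.22, 2.79, 2.79, 3.14, 3.14, 3.14].

## Interface

Orientations are given as a unit quaternion [x, y, z, w].
In Python, from plant import arm gives the robot as it stands. The module is installed in compiled form; this text tells all that it offers. Calls block until the motion is done:
- arm.move_to(position, orientation): joint-space move of the TCP to a pose.
- arm.move_linear(position, ori=None, vel=150, max_force=None): straight line of the TCP; ori=None keeps the orientation; vel is the mean speed in mm/s. With max_force (N) it stops when the force on the tool has changed by that much, and returns True; else False.
- arm.move_joints(angles): joint-space move.
- arm.move_gripper(opening, grip_force=None): opening from 0.0 (shut) to 1.0 (fully open); grip_force is the grip in N (None keeps the last); returns when the fingers have stopped.
- arm.wait(seconds).
- arm.inverse_kinematics(position, orientation): joint angles nearest the present ones, or None.
- arm.observe(): the state.
- arm.camera(name): name is "scene" or "top" or "wrist"; returns a dict with "image" (384x512x3 uint8, red, green, blue), "fx", "fy", "cx", "cy" (pixels), "dist" ([k1, k2, p1, p2, k3] as OpenCV has them; the pictures are not rectified), "view" (4x4, takes a point from world to camera coordinates); the wrist camera has in their place "T_tool_cam" (4x4, takes a point from camera to tool coordinates, whose origin is the TCP and whose axes are the flange's). Camera axes: x right, y up, looking along -z (the intrinsics and any distortion apply to the point x, -y, -z); pixel columns grow to the right and rows downward; lengths in mm; the calibration is good to about 2 mm. A picture is of the moment at which its call begins: read the wrist's pose just before it. There is no depth.
A pose or a line that the arm cannot do raises arm.Unreachable and nothing moves.
- arm.hand_in(): hands the job in; it is judged then, once.
The state is a dict: "clock": time; "joint_positions": joint angles; "joint_vel": joint speeds; "effort": joint torques, N m; "position": TCP position; "eef_rot": TCP orientation; "contact_force": force on the tool from outside, world axes, zero at the start; "moment": the same for the moment, N m; "grip_width": opening from 0.0 (shut) to 1.0 (fully open); "finger_force": force on a finger pad.
Only numpy, scipy, OpenCV 4.12 (cv2) and the standard library are available. Lean on these libraries where they do the work, as an engineer would, in place of code of your own. Each camera call takes 0.05 s, during which the arm holds its last target. There are 200 camera calls.

## Working session

There is one attempt and no reset: what is moved stays moved. The work goes in short steps, each a Python script; the robot and the scene stay as the last script left them, time stands still between calls to the robot, and variables do not carry over. Pictures are saved under pics/ and viewed, at most 10 in all, crops included, and the job is handed in when it is done.

```bash
mkdir -p pics; cat > h.py <<'E'
from plant import arm
import numpy as np, cv2
def save(c,n): cv2.imwrite(n,cv2.cvtColor(c["image"],cv2.COLOR_RGB2BGR))
def ray(c,px,V=None):
    K=np.array([[c["fx"],0,c["cx"]],[0,c["fy"],c["cy"]],[0,0,1.]])
    u=cv2.undistortPoints(np.array(px,float).reshape(-1,1,2),K,np.array(c["dist"],float)).reshape(-1,2)
    d=np.c_[u[:,0],-u[:,1],-np.ones(len(u))]
    V=np.array(c["view"]) if V is None else V
    R,t=V[:3,:3],V[:3,3]
    return -R.T@t, d@R
def onz(c,px,z,V=None):
    o,d=ray(c,px,V); return o+d*((z-o[2])/d[:,2])[:,None]
E
python3 - <<'E'
from h import *
import pickle
for n in("top","scene"):
    c=arm.camera(n); save(c,f"pics/{n}0.png"); pickle.dump(c,open(n+".pkl","wb"))
    V=np.array(c["view"]); print(n,c["fx"],-V[:3,:3].T@V[:3,3])
s=arm.observe(); print(s["clock"],s["position"],s["eef_rot"],s["contact_force"])
E
```

```text
top 427.0057315101046 [ 409.20068864   -8.40608092 1237.47988585]
scene 350.7866949068038 [1057.9620017   530.26910875  816.83895661]
0.1 [ 284.16884079 -584.17253701  238.52445888] [ 9.74484545e-01  2.24453478e-01 -1.99570615e-04 -6.84050725e-04] [-0.29053285 -0.08490865 -0.25722055]
```

View pics/top0.png

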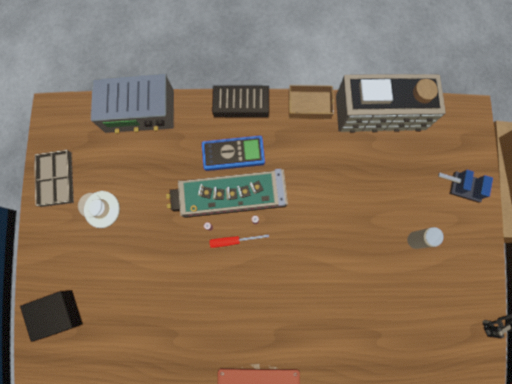

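View pics/scene0.png

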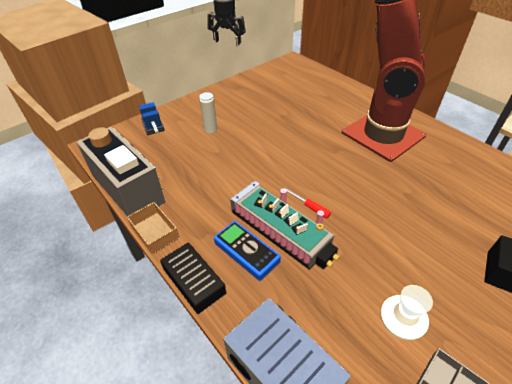

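The top view shows the pack with its plug at the left (175,198), the strap at the right (281,188) and the blocks at about (206,192) to (257,187). The meter is above the pack; the cells and driver are below. The scene view agrees, with all five covers standing. Next I shut the gripper and take a closer wrist view.

```bash
python3 - <<'E'
from h import *
import pickle
c=pickle.load(open("top.pkl","rb"))
P=onz(c,[(175,198),(281,188)],60); B=onz(c,[(206,192),(219,195),(232,194),(245,191),(257,187)],78)
print(P,B)
d=P[1]-P[0]; yaw=np.arctan2(d[1],d[0]); ty=yaw+np.pi/2; print(yaw)
q=[np.cos(ty/2),np.sin(ty/2),0,0]; print(q)
m=B[2]
arm.move_gripper(0.0)
arm.move_to([m[0]-60,m[1],330],q)
arm.wait(0.3)
s=arm.observe(); w=arm.camera("wrist"); save(w,"pics/w0.png"); pickle.dump((s,w),open("w0.pkl","wb"))
print(s["clock"],s["position"],s["eef_rot"],s["contact_force"],arm.tcp_to_tips,s["grip_width"],s["joint_positions"])
print(w["T_tool_cam"],w["fx"])
E
```

```text
[[591.0945124  236.87222226  60.        ]
 [621.70113135 -60.82587563  60.        ]] [[605.77616471 147.08272064  78.        ]
 [597.6406501  110.80337776  78.        ]
 [600.69582935  74.93601042  78.        ]
 [609.33826833  39.2019272   78.        ]
 [620.77861697   6.21953016  78.        ]]
-1.4683453546625989
[np.float64(0.9986882616652423), np.float64(0.05120308596224002), 0, 0]
3.6917 [540.73870144  74.66086671 329.90253842] [ 9.98697891e-01  5.10148255e-02 -9.73803455e-05 -2.77216807e-05] [-0.79393832  1.02158677  0.18479443] 8.0 -0.0008914471034335065 [ 0.38006478  0.13848093 -0.66327009  1.54661597  0.08530142  1.48607705
 -1.75451686]
[[ 9.67815127e-04  9.66162268e-01  2.57933199e-01  6.53235598e+01]
 [ 9.99998914e-01 -6.48388774e-04 -1.32346402e-03  5.71949675e-02]
 [-1.11144001e-03  2.57934199e-01 -9.66161846e-01 -1.35385812e+02]
 [ 0.00000000e+00  0.00000000e+00  0.00000000e+00  1.00000000e+00]] 307.6781281483692
```

View pics/w0.png

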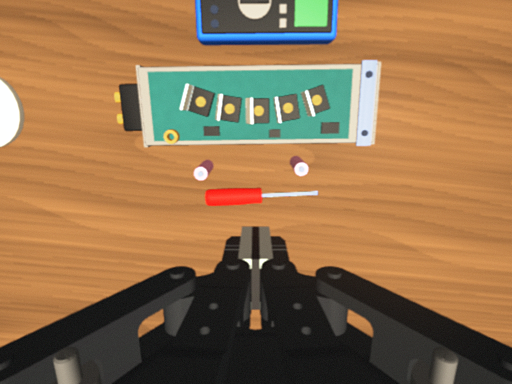

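The wrist view shows the plug at left (128,107) and five blocks with brass terminals at about (201,101), (230,108), (259,110), (288,107) and (317,99). The white covers stand at each block's plug side. I'll fit the row pose to the terminals and check it against the green board.

```bash
cat > fit.py <<'E'
from h import *
import pickle
from scipy.spatial.transform import Rotation as R
s,w=pickle.load(open("w0.pkl","rb"))
T=np.eye(4); T[:3,:3]=R.from_quat(s["eef_rot"]).as_matrix(); T[:3,3]=s["position"]
V=np.linalg.inv(T@np.array(w["T_tool_cam"]))
hsv=cv2.cvtColor(w["image"],cv2.COLOR_RGB2HSV)
m=cv2.inRange(hsv,(15,110,110),(32,255,255)); m[:75]=0;m[130:]=0;m[:,:175]=0;m[:,340:]=0
n,_,st,ce=cv2.connectedComponentsWithStats(m)
k=[i for i in range(1,n) if st[i,4]>25]; k.sort(key=lambda i:ce[i,0])
print([(ce[i].round(1).tolist(),int(st[i,4])) for i in k])
px=ce[k]; Q=onz(w,px,75,V)[:,:2]
x=36*(np.arange(5)-2.); A=np.c_[x,220-np.sqrt(220**2-x**2)]
a,b=A-A.mean(0),Q-Q.mean(0)
th=np.arctan2((a[:,0]*b[:,1]-a[:,1]*b[:,0]).sum(),(a*b).sum())
Rm=np.array([[np.cos(th),-np.sin(th)],[np.sin(th),np.cos(th)]]); t=Q.mean(0)-Rm@A.mean(0)
print("yaw",th,"row",t,"res",(Q-(A@Rm.T+t)).round(1).tolist())
g=cv2.inRange(hsv,(70,90,40),(95,255,200)); g[:55]=0; g[150:]=0
cs=max(cv2.findContours(g,0,2)[0],key=cv2.contourArea); hull=cv2.convexHull(cs).reshape(-1,2)
r=cv2.minAreaRect(onz(w,hull,66,V)[:,:2].astype(np.float32)); print("board",r,"row in board frame",Rm.T@(t-r[0]))
np.savez("pose.npz",th=th,t=t)
E
python3 fit.py
```

```text
[([200.2, 101.2], 99), ([229.1, 108.3], 95), ([258.4, 110.3], 90), ([287.5, 107.5], 88), ([316.4, 99.7], 92)]
yaw -1.4552732866129467 row [604.796723    76.77258915] res [[-0.1, -1.2], [0.2, -0.1], [0.2, 0.0], [0.1, 0.3], [-0.4, 1.1]]
board ((609.7230224609375, 87.46415710449219), (82.51081085205078, 248.46746826171875), 6.664377689361572) row in board frame [10.05246861 -6.12584089]
```

```bash
sed -i 's|^x=36.*|f=36*(np.arange(5)-2.)/220; A=220*np.c_[np.sin(f),1-np.cos(f)]|' fit.py; python3 fit.py
cat > path.py <<'E'
from h import *
p=np.load("pose.npz"); th=float(p["th"]); t=p["t"]
def pose(s,z):  # s: arc length of tip centre from row middle, z: tip height
    f=s/220; a=220*np.array([np.sin(f),1-np.cos(f)])
    c,sn=np.cos(th),np.sin(th); xy=np.array([[c,-sn],[sn,c]])@a+t
    h=(th+np.pi/2+f)/2
    return [xy[0],xy[1],z+8],[np.cos(h),np.sin(h),0,0]
def trace(s0,s1,z,step=9,vel=40,fmax=10):
    for s in np.arange(s0+step,s1+.1,step):
        P,q=pose(s,z); hit=arm.move_linear(P,q,vel=vel,max_force=fmax)
        o=arm.observe(); print(round(s),o["clock"].__round__(1),np.round(o["position"]-P,1),np.round(o["contact_force"],1),hit)
        if hit: return False
    return True
E
python3 - <<'E'
from path import *
P,q=pose(-120,150); arm.move_to(P,q)
P,q=pose(-120,79); print(arm.move_linear(P,q,vel=80,max_force=8))
o=arm.observe(); print(o["clock"],o["position"]-P,o["contact_force"])
import pickle
trace(-120,-57,79)
save(arm.camera("scene"),"pics/s1.png"); save(arm.camera("wrist"),"pics/w1.png")
a=cv2.imread("pics/s1.png")[170:280,210:350]; cv2.imwrite("pics/s1c.png",cv2.resize(a,None,fx=3,fy=3))
b=cv2.imread("pics/w1.png"); cv2.imwrite("pics/c1.png",np.vstack([cv2.resize(a,(420,330)),cv2.resize(b,(420,270),interpolation=3)]))
E
```

```text
[([200.2, 101.2], 99), ([229.1, 108.3], 95), ([258.4, 110.3], 90), ([287.5, 107.5], 88), ([316.4, 99.7], 92)]
yaw -1.455271212407694 row [604.98145936  76.79401369] res [[-0.0, 0.1], [-0.0, -0.0], [0.0, -0.0], [-0.0, 0.1], [0.0, -0.1]]
board ((609.7230224609375, 87.46415710449219), (82.51081085205078, 248.46746826171875), 6.664377689361572) row in board frame [10.05246842 -5.93988719]
False
5.675 [0.33450487 0.27964818 0.57676132] [-0.15561319 -0.0870539  -0.00677717]
-111 6.0 [ 0.3 -0.2  0.4] [-0.1  0.2  0.2] False
-102 6.4 [0.1 0.  0.1] [-0.9 -0.3  0.1] False
-93 6.8 [0.1 0.1 0.1] [0.5 0.3 0.5] False
-84 7.2 [ 0.1 -0.1 -0. ] [ 0.5 -0.3 -0.4] False
-75 7.5 [ 0. -0. -0.] [ 0.1 -0.1  0.1] False
-66 7.9 [0.1 0.  0. ] [-0.2  0.7 -0.5] False
-57 8.3 [0.  0.1 0. ] [-0.4 -0.5 -0.1] False
```

View pics/c1.png

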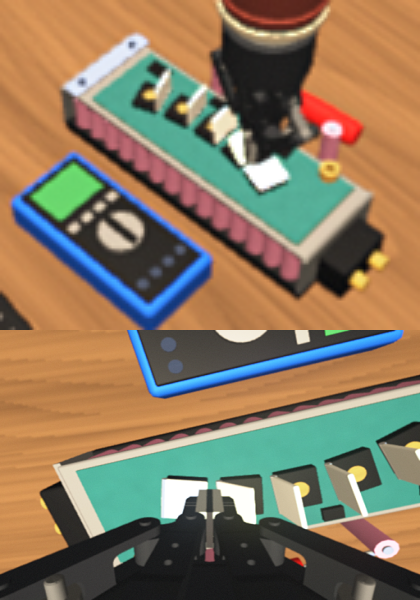

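Cover 0 lies flat (white patch left of the fingers, at about (185,495) in the lower half), and covers 1–4 still stand. I'll continue along the arc.

```bash
python3 - <<'E'
from path import *
import pickle
if trace(-57,96,79):
    P,q=pose(96,180); arm.move_linear(P,q,vel=120)
    P,q=pose(0,330); P[0]-=60; arm.move_to(P,q); arm.wait(.3)
    w=arm.camera("wrist"); save(w,"pics/w2.png"); s2=arm.camera("scene"); save(s2,"pics/s2.png")
    a=cv2.imread("pics/s2.png")[170:280,210:350]; b=cv2.imread("pics/w2.png")[40:220,100:400]
    cv2.imwrite("pics/c2.png",np.vstack([cv2.resize(a,(420,330)),cv2.resize(b,(420,252))]))
    o=arm.observe(); print(o["clock"],o["contact_force"])
E
```

```text
-48 8.8 [ 0.  -0.2 -0. ] [ 0.4 -1.2  0.3] False
-39 9.2 [ 0.  0. -0.] [-0.1 -0.4 -0.1] False
-30 9.5 [-0.   0.1 -0. ] [0.  1.  0.5] False
-21 9.9 [0.  0.1 0. ] [-0.6  0.1 -0.5] False
-12 10.3 [ 0.  -0.1 -0. ] [ 0.5 -0.5  0. ] False
-3 10.7 [-0.  0. -0.] [ 0.2  0.1 -0. ] False
6 11.0 [-0.   0.1 -0. ] [ 0.3  1.  -0.9] False
15 11.4 [-0.   0.1 -0. ] [-0.5  0.6 -0.1] False
24 11.8 [ 0.  -0.1 -0. ] [-0.2  0.5 -0.4] False
33 12.2 [-0.1  0.  -0.1] [-0.1 -0.1  0.6] False
42 12.5 [-0.1  0.1 -0. ] [-0.3 -0.1 -0.4] False
51 12.9 [-0.   0.2 -0. ] [0.2 0.5 0.3] False
60 13.3 [-0.  -0.  -0.1] [0.7 0.2 0.6] False
69 13.7 [-0.1  0.1 -0. ] [0.1 0.4 0.1] False
78 14.0 [-0.1  0.1 -0. ] [-0.3 -0.2 -0.6] False
87 14.4 [-0.1  0.1 -0.1] [ 0.6 -0.2  0.3] False
96 14.8 [-0.1  0.2 -0.1] [ 0.1 -0.2  0.3] False
16.975 [ 0.15785974 -0.13801955 -0.3120417 ]
```

View pics/c2.png

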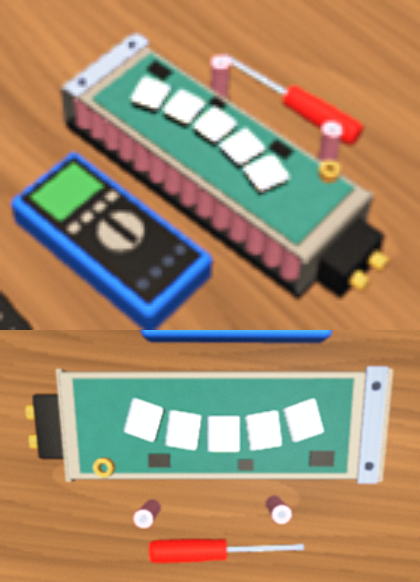

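All five covers look shut. I'll press lightly on the free ends of covers 0 and 4 to confirm they're flat.

```bash
python3 - <<'E'
from path import *
for s in(-64,80):
    P,q=pose(s,110); arm.move_to(P,q); arm.wait(.2)
    P,q=pose(s,75); h=arm.move_linear(P,q,vel=12,max_force=4)
    o=arm.observe(); print(h,o["position"][2]-8,o["contact_force"],o["clock"])
    P,q=pose(s,150); arm.move_linear(P,q,vel=120)
P,q=pose(0,330); P[0]-=60; arm.move_to(P,q); arm.wait(.3)
save(arm.camera("wrist"),"pics/w3.png")
d=cv2.absdiff(cv2.imread("pics/w2.png"),cv2.imread("pics/w3.png"))[:200]; print((d.max(2)>60).sum(),arm.observe()["clock"])
E
```

```text
True 77.68445239557752 [-1.31531501 -0.37467924  5.71381164] 20.4917
True 77.67307014451083 [-0.09139191 -0.8567704   5.24487916] 24.6333
3 26.6
```

Contact came at 77.7 mm on both covers, against 77.5 mm expected for shut, so they lie flat and nothing else has moved.

```bash
python3 -c "
from plant import arm; print(arm.hand_in())"
```

```text
the job is handed in; nothing more can be done
None
```

I folded all five covers down flat in order from the plug end and handed the job in at about 27 s on the robot's clock; measured contact forces stayed under 6 N, and the before-and-after pictures show nothing else moved.

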